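Load the sloping tip-box rack

TASK

Get the sloping tip-box rack loaded: swing the folded steel stop at its low end fully up with its side lever, then nudge each of the two tip boxes off the level deck so that it slides down its lane by itself and comes to rest flat on the slope against the stop. Do not follow, push or carry a box once it has left the deck, and leave everything else on the bench standing where it is.

Things in the scene. Friction and masses are not known exactly. Their poses are not given: they have to be found in the camera images.
- rack: Fixed white two-lane rack, 200 mm wide (x), y = -215 to +240 mm. Origin on the bench, z up, +y uphill, turned up to 0.3 rad about z. Level deck: top at z = 160 mm, y = 50 to 240 mm, open at its +y end. Lanes 94 mm wide, centres x = -49 and +49 mm; 4 mm side walls and divider stand 22 mm above deck and chute; the divider ends 60 mm short of the low end
- brink (a point): Middle of the deck's front edge: rack x = 0, y = 50, z = 160 mm. From here the chute floor falls at 22 degrees towards the rack's -y. Deck and floor are polished (friction about 0.18): a box pushed towards -y until its centre passes the brink tips onto the slope and slides away by itself
- low_end (a point): Middle of the stop's hinge line: rack x = 0, y = -210, z = 55 mm, on the chute floor at its low end. With the stop not raised, boxes run off here onto the bench
- stop_flap (a joint): Angle (rad) of the stop, a dark steel plate 188 mm wide, 42 mm long, 4 mm thick across both lanes, hinged at the low end about the rack's x. 0: folded flat on the chute floor, pointing uphill; 1.571: fully up, square to the floor, on its end stop, which takes the boxes' load. Starts at 0 to 0.35. Stiff hinge (0.05 N m): stays where it is left
- lever_grip (a point): Centre of the stop lever's grip: black bar 16 mm thick, 44 mm long, along the rack's x, at rack x = -133 mm, beside the rack (a 5 mm arm joins its inner end). It turns with the stop, 70 mm from the hinge line; lever elevation from the rack's +y is 82 degrees + stop angle: about upright when folded, pointing downhill and almost level when up. Push it, or pinch it from above
- box_tall: Taller tip box black base, white lid, 84 mm across (its x) by 122 mm along the lane (its y) by 56 mm tall, about 0.2 kg; starts on the level deck, one box in each lane, either lane, lined up with the lane to about 2 degrees. Origin: centre of the underside, z up
- box_low: Lower tip box black base, white lid, 84 mm across (its x) by 122 mm along the lane (its y) by 40 mm tall, about 0.2 kg; starts on the level deck, one box in each lane, either lane, lined up with the lane to about 2 degrees. Origin: centre of the underside, z up
- reagent_bottle: Bystander: amber screw-cap bottle, 66 mm diameter, 150 mm tall, standing on the bench beyond the rack's low end. Origin: centre of its underside
- beaker: Bystander: glass beaker, 68 mm diameter, 90 mm tall, on the bench on the rack's -x side. Origin: centre of its underside
- jar: Bystander: white screw-top jar, 64 mm diameter, 80 mm tall, on the bench on the rack's -x side near the deck. Origin: centre of its underside
- tube_rack: Bystander: white tube rack block 100 x 200 mm, 57 mm tall. Origin: centre of its underside
- plate_stack: Bystander: stack of clear well plates 127 x 85 mm, 58 mm tall. Origin: centre of its underside
- timer: Bystander: square white bench timer 70 x 70 mm, 30 mm tall. Origin: centre of its underside
- spatula: Bystander: flat steel lab spatula 190 mm long lying on the bench. Origin: centre of its underside

How it is judged:
By the outcome, as a careful person would: the job done as asked, in the order asked, and still so for the second after the job is handed in, with the robot touching nothing.
It also fails if it takes over 58 s, if anything falls off the work surface, if the arm or the gripper's body presses on something with over 40 N, if the wrist force passes 120 N, or if a joint passes its speed limit or range.

ROBOT

A 6-joint arm with a two-finger parallel gripper is mounted at the origin on the work surface. World frame = base frame: x ahead of the robot, y to its left, z up, the work surface at z = 0. Lengths are in m, angles in rad, forces in N, time in s.
With the tool pointing down it reaches from about 0.35 to 0.8 m from the base axis. Payload 7.3 kg.
Tool frame: the origin (TCP) lies between the finger pads; the fingertips stand 25 mm ahead of it and the grasp point (between the pads) lies 6 mm ahead of it (r.tip_extent is the distance from the TCP to the fingertips, in m); z points along the fingers, y is the direction in which the jaws open and shut (so a half turn about z gives the same grasp; the last joint's range is limited). The gripper opens to 85 mm and grips with 20 to 120 N. Pads are 22 mm wide; open, the fingers measure 114 mm over their backs; the gripper's body (76 mm by 85 mm) begins 54 mm behind the grasp point. The pads swing forward as they close: fully open they stand 13 mm farther back than shut.
Start: joints at [-1.433, 0.342, 1.524, -0, 1.275, -0.146], TCP at [0.147, -0.504, 0.256] pointing down, gripper open.
Joint ranges: [-2.53, 2.53], [-0.77, 2.02], [0.04, 2.7], [-1, 4.14], [0.28, 2.66], [-3.11, 3.11]. Speed limits (rad/s): [2.57, 2.57, 3.14, 3.14, 3.14, 3.14].

INTERFACE

Orientations are given as a unit quaternion [x, y, z, w].
In Python, from workcell import r, command_gripper, optics gives the robot as it stands. The module is installed in compiled form; this text tells all that it offers. Calls block until the motion is done:
- r.reach(position, orientation): joint-space move of the TCP to a pose.
- r.move_straight(position, orientation=None, speed=0.15, max_force=None): straight line of the TCP; orientation=None keeps the orientation; speed is the mean speed in m/s. With max_force (N) it stops when the force on the tool has changed by that much, and returns True; else False.
- r.movej(angles): joint-space move.
- command_gripper(opening, force=None): finger opening in m; force is the grip in N (None keeps the last); returns when the fingers have stopped.
- r.hold(seconds).
- r.solve_ik(position, orientation): joint angles nearest the present ones, or None.
- r.read_state(): the state.
- optics.get_image(name): name is "scene" or "top" or "wrist"; returns (picture, depth): 384x512x3 uint8, red, green, blue; 384x512 float32, m along the optical axis (not along the pixel's ray), 0 where there is no reading.
- optics.camera_model(name): a dict with "K" (3x3 intrinsics, pixels), "R" (3x3) and "t" (3): a world point X has camera coordinates R X + t; the wrist camera has in their place "tool_from_camera" (4x4, takes a point from camera to tool coordinates, whose origin is the TCP and whose axes are the flange's). Camera axes: x right, y down, z forward; pixel columns grow to the right and rows downward; lengths in m; the calibration is good to about 2 mm. A picture is of the moment at which its call begins: read the wrist's pose just before it. camera_model takes no time and is no camera call.
A pose or a line that the arm cannot do raises r.PlanningError and nothing moves.
- r.finish_job(): hands the job in, once; it reports no verdict.
The state is a dict: "time_s": time; "joint_positions": joint angles; "dq": joint speeds; "tau": joint torques, N m; "eef_pos": TCP position; "eef_rot": TCP orientation; "contact_force": force on the tool from outside, world axes, zero at the start; "torque": the same for the moment, N m; "grip_width": finger opening in m.
Only numpy, scipy, OpenCV 4.12 (cv2) and the standard library are available. Lean on these libraries where they do the work, as an engineer would, in place of code of your own. Each camera call takes 0.05 s, during which the arm holds its last target.

## Working session

There is one attempt and no reset: what is moved stays moved. The work goes in short steps, each a Python script; the robot and the scene stay as the last script left them, time stands still between calls to the robot, and variables do not carry over. Pictures are saved under pics/ and viewed, and the job is handed in when it is done.

```bash
mkdir -p pics; python3 - <<'E'
from workcell import r, command_gripper, optics
import cv2,numpy as np
for n in ["scene","top"]:
    im,d=optics.get_image(n); m=optics.camera_model(n)
    np.savez(f"{n}0.npz",im=im,d=d,K=m["K"],R=m["R"],t=m["t"])
    cv2.imwrite(f"pics/{n}0.png",cv2.resize(im[:,:,::-1],(800,600)))
    print(n,np.round(m["K"],1).tolist(),np.round(m["R"],3).tolist(),np.round(m["t"],3), (d>0).mean())
s=r.read_state();print(s["time_s"],s["eef_rot"],s["grip_width"],r.tip_extent)
E
```

```text
scene [[443.4, 0.0, 251.2], [0.0, 443.4, 192.5], [0.0, 0.0, 1.0]] [[-0.14, 0.99, -0.003], [0.767, 0.106, -0.632], [-0.626, -0.091, -0.775]] [ 0.143 -0.341  1.792] 0.9959360758463541
top [[485.1, 0.0, 259.7], [0.0, 485.1, 196.1], [0.0, 0.0, 1.0]] [[-0.0, -1.0, 0.006], [-0.986, -0.0, -0.165], [0.165, -0.006, -0.986]] [-0.049  0.537  1.554] 0.99603271484375
0.1 [ 9.89954560e-01  1.41384141e-01  1.13869444e-05 -7.02315169e-04] 0.08530431856694139 0.025
```

View pics/scene0.png

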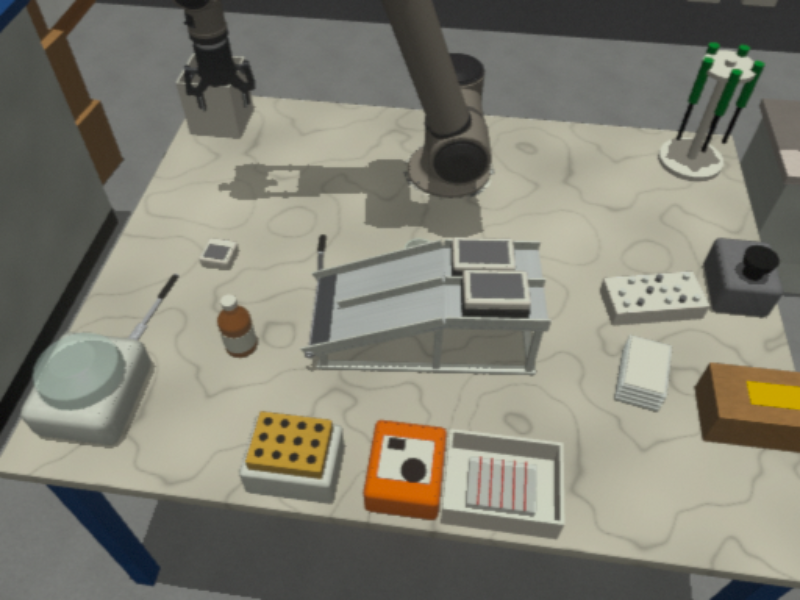

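View pics/top0.png

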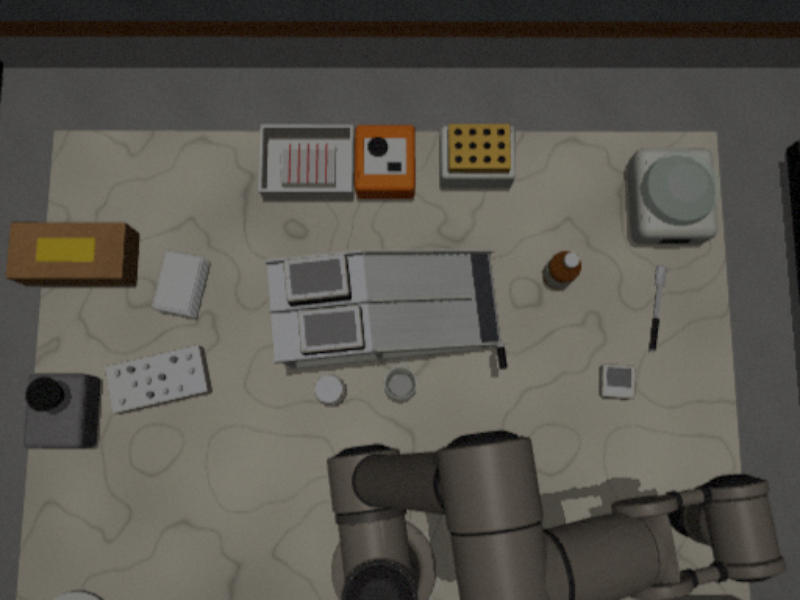

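The scene view shows the rack at about px (310–548, 240–375) with both boxes on its deck. In the top view the rack spans px (268–498, 252–368), with its low end to the right (world −y), the dark flap at about (485, 297) and the black lever grip at about (502, 358). The beaker (400, 385) and jar (330, 390) stand on the robot's side of the rack. Next I'll crop in and use the depth.

```bash
cat > h.py <<'E'
import numpy as np,cv2
def cloud(f):
    z=np.load(f); d=z["d"].astype(float); v,u=np.mgrid[:d.shape[0],:d.shape[1]]
    K=z["K"]; c=np.stack([(u-K[0,2])/K[0,0]*d,(v-K[1,2])/K[1,1]*d,d],-1)
    return (c-z["t"])@z["R"], z["im"], d
def ray(z,u,v,h):
    K,R,t=z["K"],z["R"],z["t"]; o=-R.T@t; w=R.T@np.array([(u-K[0,2])/K[0,0],(v-K[1,2])/K[1,1],1])
    return o+w*(h-o[2])/w[2]
E
python3 - <<'E'
from h import *
P,im,d=cloud("top0.npz")
c=im[150:265,160:340,::-1]
c=cv2.convertScaleAbs(c,alpha=1.6)
cv2.imwrite("pics/topcrop.png",cv2.resize(c,None,fx=4.4,fy=4.4,interpolation=cv2.INTER_CUBIC))
Z=P[150:265,160:340,2]
cv2.imwrite("pics/toph.png",cv2.resize(cv2.applyColorMap(np.clip(Z/0.25*255,0,255).astype(np.uint8),cv2.COLORMAP_JET),None,fx=4.4,fy=4.4,interpolation=cv2.INTER_NEAREST))
P2,im2,_=cloud("scene0.npz")
c=im2[140:250,180:360,::-1]
cv2.imwrite("pics/scenecrop.png",cv2.resize(c,None,fx=4.4,fy=4.4,interpolation=cv2.INTER_CUBIC))
E
```

```text
(no output)
```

View pics/topcrop.png

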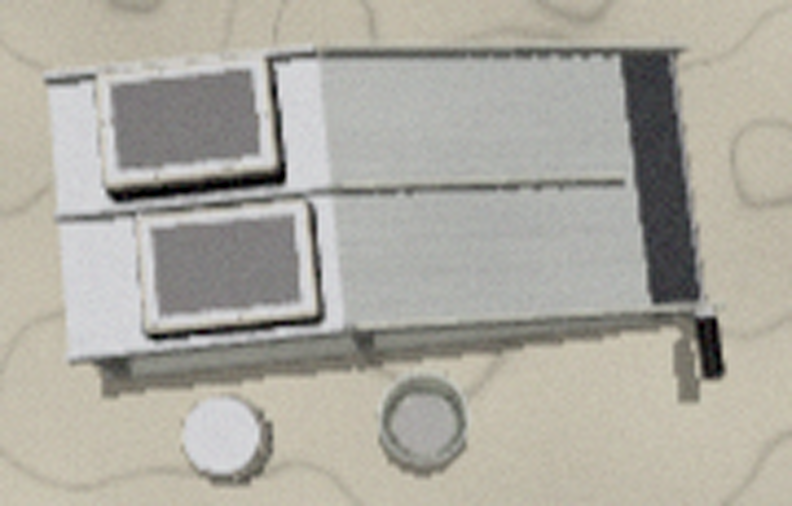

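View pics/toph.png

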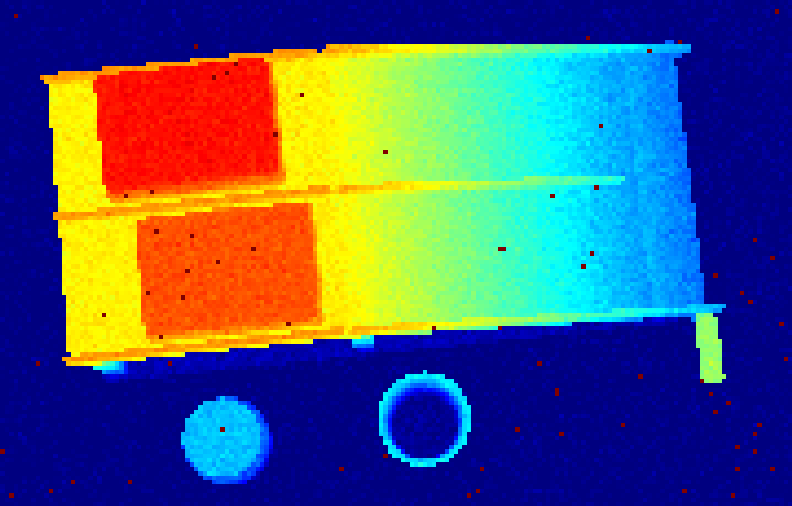

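View pics/scenecrop.png

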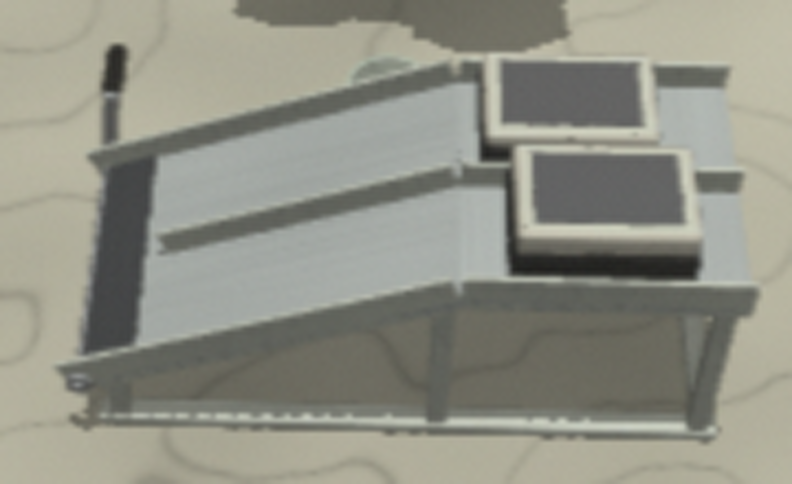

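Top crop: the tall box is in the far (+x) lane at about (190, 125) and the low box is in the near lane at about (232, 268). The flap is at about (660, 180) and the lever grip at about (710, 347). Depth confirms the heights. Now I'll fit the frames.

```bash
python3 - <<'E'
from h import *
z=np.load("top0.npz"); P,im,d=cloud("top0.npz")
sub=np.zeros(d.shape,bool); sub[150:265,160:340]=True; sub&=d>0
Z=P[...,2]
def rect(m,h,name):
    m=cv2.morphologyEx(m.astype(np.uint8),cv2.MORPH_OPEN,np.ones((3,3)))
    cs=max(cv2.findContours(m,0,cv2.CHAIN_APPROX_NONE)[0],key=cv2.contourArea)
    pts=np.array([ray(z,p[0][0],p[0][1],h)[:2] for p in cs],np.float32)*1000
    rc=cv2.minAreaRect(pts); print(name,rc); return rc
tall=rect(sub&(Z>.209),.216,"tall")
low=rect(sub&(Z>.192)&(Z<.207),.200,"low")
print("z",np.median(Z[sub&(Z>.209)]),np.median(Z[sub&(Z>.192)&(Z<.207)]),"deck",np.median(Z[sub&(Z>.152)&(Z<.168)]))
# jar/beaker rims
# wall top line fits: pixels z .174-.19 away from boxes
w=sub&(Z>.174)&(Z<.19)
u=np.argwhere(w)
pts=np.array([ray(z,b,a,.182)[:2] for a,b in u])*1000
# deck extents region: all z>.15 points
ys=pts[:,1]
print("wall y range",np.percentile(ys,[1,50,99]))
yaw=0.08
def fitline(q):
    l=cv2.fitLine(q.astype(np.float32),cv2.DIST_HUBER,0,.01,.01).ravel(); return l
# cluster by rack x
for it in range(4):
    ex=np.array([np.cos(yaw),np.sin(yaw)]); X=pts@ex
    hst,e=np.histogram(X,bins=np.arange(X.min(),X.max()+4,4))
    if it==0: print([(round(a),b) for a,b in zip(e,hst)])
    hi=X.max(); lo=X.min()
    cl=[pts[np.abs(X-c)<8] for c in (np.percentile(X,3),np.percentile(X,50),np.percentile(X,97))]
    ls=[fitline(c) for c in cl]
    yy=[np.arctan(-l[0]/l[1]) for l in ls]
    yaw=np.median(yy)
print(yy,[ (l[2:]@np.array([np.cos(yaw),np.sin(yaw)])) for l in ls],[len(c) for c in cl])
# flap, lever
g=im.astype(int).sum(-1)
dark=sub&(g<200)
for nm,m in (("flap",dark&(Z>.04)&(Z<.1)),("lever",sub&(g<150)&(Z>.1)&(np.arange(512)[None]>300))):
    n,lab,st,c=cv2.connectedComponentsWithStats(m.astype(np.uint8)); k=1+np.argmax(st[1:,4]); q=P[lab==k]*1000
    print(nm,st[k],np.median(q,0),q.min(0),q.max(0)); rc=cv2.minAreaRect(q[:,:2].astype(np.float32)); print(rc)
E
```

```text
tall ((564.0676879882812, 122.91773986816406), (79.06440734863281, 117.0218505859375), 6.223875999450684)
low ((468.23895263671875, 95.3707275390625), (79.6408920288086, 117.53026580810547), 5.825826168060303)
z 0.21546501902863943 0.19931082890792826 deck 0.1589265439455357
wall y range [  4.92435679 102.52882765 215.9276736 ]
[(422, np.int64(43)), (426, np.int64(57)), (430, np.int64(24)), (434, np.int64(32)), (438, np.int64(1)), (442, np.int64(2)), (446, np.int64(2)), (450, np.int64(1)), (454, np.int64(1)), (458, np.int64(2)), (462, np.int64(1)), (466, np.int64(1)), (470, np.int64(0)), (474, np.int64(1)), (478, np.int64(2)), (482, np.int64(2)), (486, np.int64(1)), (490, np.int64(1)), (494, np.int64(2)), (498, np.int64(1)), (502, np.int64(0)), (506, np.int64(1)), (510, np.int64(2)), (514, np.int64(3)), (518, np.int64(28)), (522, np.int64(73)), (526, np.int64(29)), (530, np.int64(28)), (534, np.int64(4)), (538, np.int64(0)), (542, np.int64(1)), (546, np.int64(0)), (550, np.int64(0)), (554, np.int64(1)), (558, np.int64(1)), (562, np.int64(0)), (566, np.int64(0)), (570, np.int64(1)), (
[... 263 characters left out ...]
26, np.int64(2))]
[np.float32(0.10530694), np.float32(0.10168357), np.float32(0.10329707)] [np.float32(428.06866), np.float32(525.5478), np.float32(623.56793)] [115, 139, 105]
flap [292 161  27  58 654] [ 556.2729249  -210.89828739   68.78915202] [ 460.82980826 -238.54066041   54.42486865] [ 649.98000551 -153.89349777   98.69476556]
((553.9588012695312, -196.42855834960938), (188.19461059570312, 71.96220397949219), 4.188258171081543)
lever [318 222   6  14  64] [ 423.30534119 -237.4179101   130.25026781] [ 401.2285915  -244.911396    121.50082848] [ 442.84655935 -228.56402206  144.41007354]
((422.2836608886719, -237.60897827148438), (43.05800247192383, 14.933819770812988), 9.662460327148438)
```

```bash
python3 - <<'E'
from h import *
z=np.load("top0.npz"); P,im,d=cloud("top0.npz")
sub=np.zeros(d.shape,bool); sub[150:265,160:340]=True; sub&=d>0
yaw=.103; ex=np.array([np.cos(yaw),np.sin(yaw)]); ey=np.array([-ex[1],ex[0]])
Z=P[...,2]; Q=P*1000; X=Q[...,:2]@ex-525.7; Y=Q[...,:2]@ey
m=sub&(Z>.152)&(Z<.168)&(np.abs(X)<92)
# deck end per row: max Y per X bin
mx=[Y[m&(np.abs(X-c)<3)].max() for c in range(-88,90,6) if abs(c)>8]
print("deck end Y",np.median(mx),np.std(mx))
# chute fit: z = 160 - tan22*(50-y)
m=sub&(np.abs(X)<90)&(np.abs(X)>6)&(Z<.152)&(Z>.1)
A=np.polyfit(Y[m],Z[m]*1000,1); print("slope deg",np.degrees(np.arctan(A[0])),"brink Y",(159.2-A[1])/A[0])
Yo=np.median(mx)+1-240; print("Yo",Yo)
m=sub&(np.abs(X)<90)&(im.astype(int).sum(-1)<200)&(Z>.04)&(Z<.12)&(Y-Yo<-100)
yy=Y[m]-Yo; B=np.polyfit(yy,Z[m]*1000,1); print("flap y",np.percentile(yy,[2,50,98]),"ang",np.degrees(np.arctan(B[0])), "z at -210,-171",np.polyval(B,[-210,-171]))
l=np.array([423,-237.6]); print("lever rack",l@ex-525.7,l@ey-Yo)
for n,b in (("tall",[564.07,122.92]),("low",[468.24,95.37])): print(n,np.array(b)@ex-525.7,np.array(b)@ey-Yo)
print("origin", 525.7*ex+Yo*ey)
for nm,c,hh in (("jar",(160+224/4.4,150+438/4.4),.08),("beaker",(160+424/4.4,150+418/4.4),.09),):
    p=ray(z,*c,hh)[:2]*1000; print(nm,p,p@ex-525.7,p@ey-Yo)
p=ray(z,570/800*512,260/600*384,.15)[:2]*1000;print("bottle",p,p@ex-525.7,p@ey-Yo)
E
```

```text
deck end Y 161.9837216385124 1.0784081889867025
slope deg 18.830433399539874 brink Y -12.04124351009284
Yo -77.0162783614876
flap y [-208.38165808 -189.82411796 -171.55395182] ang 25.914555244959875 z at -210,-171 [59.00894702 77.95857448]
lever rack -129.37137145072484 -202.81648989886213
tall 48.018920561721984 141.28829007337077
low -50.135833673357865 123.73734647904881
origin [530.83254663 -22.55669689]
jar [359.97484361 105.22462309] -156.81397268967982 144.67134610440633
beaker [373.63016893 -38.48084473] -158.00652328513996 0.32347735602530747
bottle [ 613.48806354 -375.761579  ] 45.90164732363007 -359.8314355311661
```

```bash
cat >> h.py <<'E'
yaw=.103; ex=np.array([np.cos(yaw),np.sin(yaw)]); ey=np.array([-ex[1],ex[0]]); O=np.array([530.8,-22.6])
def W(x,y,z):
    p=O+x*ex+y*ey; return [p[0]/1000,p[1]/1000,z/1000]
def inv(p):
    p=np.array(p[:2])*1000-O; return p@ex,p@ey
def quat(phi): return [float(np.cos(phi/2)),float(np.sin(phi/2)),0.,0.]
Q=quat(yaw-np.pi/2)
E
python3 - <<'E'
from workcell import r
from h import *
for ph in (yaw-np.pi/2,yaw+np.pi/2):
    for p in (W(-138,-170,230),W(-138,-290,95),W(-50,215,280),W(49,225,280),W(49,115,200)):
        j=r.solve_ik(p,quat(ph)); print(round(ph,2),None if j is None else np.round(j,2))
E
```

```text
-1.47 [-0.63  0.25  1.74 -0.    1.16  2.41]
-1.47 [-0.8   0.54  1.7  -0.    0.9   2.24]
-1.47 [ 0.23  0.27  1.56 -0.    1.31 -3.01]
-1.47 [ 0.23  0.45  1.28 -0.    1.4  -3.02]
-1.47 [ 0.04  0.48  1.46 -0.    1.19  3.07]
1.67 [-0.63  0.25  1.74 -0.    1.16 -0.73]
1.67 [-0.8   0.54  1.7  -0.    0.9  -0.9 ]
1.67 [ 0.23  0.27  1.56 -0.    1.31  0.13]
1.67 [ 0.23  0.45  1.28 -0.    1.4   0.12]
1.67 [ 0.04  0.48  1.46 -0.    1.19 -0.07]
```

```bash
sed -i 's/^Q=.*/Q=quat(yaw+np.pi\/2)/' h.py; python3 - <<'E'
from workcell import r, command_gripper, optics
from h import *
def bar(e): e=np.radians(e); return -210+70*np.cos(e), 55+70*np.sin(e)
command_gripper(0.0)
r.reach(W(-138,-165,240),Q)
y,z=bar(86)
r.move_straight(W(-138,-165,z-12+25),speed=.2)
print(r.read_state()["contact_force"])
for e in range(86,141,9):
    y,z=bar(e); hit=r.move_straight(W(-138,y+18,z-12+25),speed=.12,max_force=25)
    print(e,hit,np.round(r.read_state()["contact_force"],1))
    if hit: break
s=r.read_state(); print(s["time_s"],s["eef_pos"],s["grip_width"])
im,d=optics.get_image("top"); cv2.imwrite("pics/l1.png",cv2.resize(im[130:300,150:350,::-1],None,fx=4,fy=4))
im,d=optics.get_image("scene"); cv2.imwrite("pics/l1s.png",cv2.resize(im[110:260,170:370,::-1],None,fx=4,fy=4))
E
```

```text
[-0.25952018 -0.47500978  0.61986079]
86 False [-0.4 -0.   0.1]
95 False [0.1 0.3 0. ]
104 False [-0.7 -0.7  0. ]
113 False [0.2 0.3 0.9]
122 False [0.  0.1 0.8]
131 False [0.  0.8 0.2]
140 False [-0.4 -0.5  0.6]
4.85 [ 0.4186434  -0.28115374  0.11273472] 0.00021131718263525643
```

View pics/l1s.png

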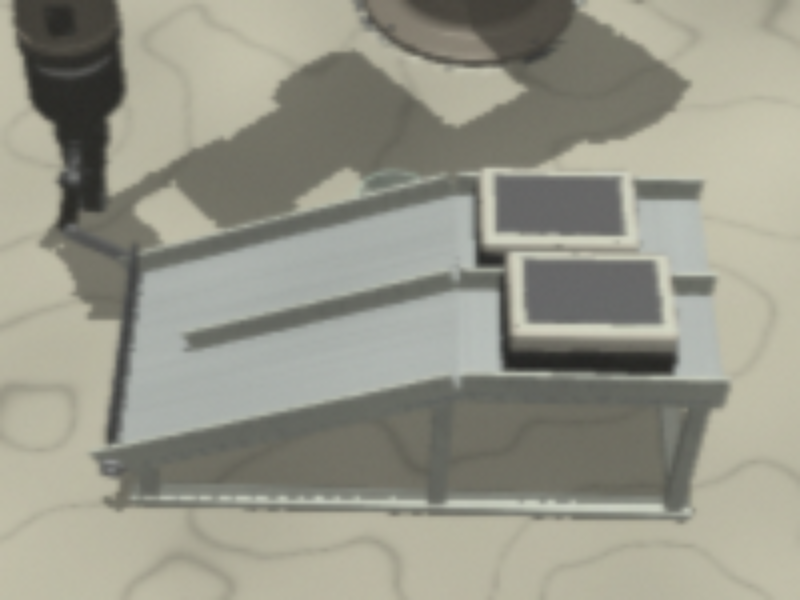

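View pics/l1.png

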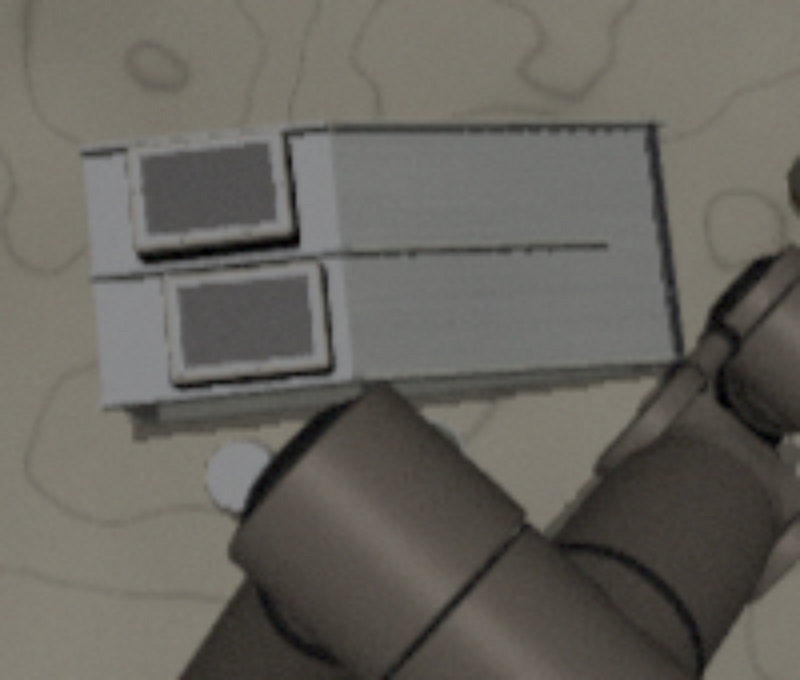

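The scene crop shows the flap nearly upright at (125, 350) and the lever about two-thirds down, so the push worked. Next I'll press down from above until it meets the end stop.

```bash
python3 - <<'E'
from workcell import r, command_gripper, optics
from h import *
x,y=inv(r.read_state()["eef_pos"])
r.move_straight(W(-138,y+2,170),speed=.25)
r.move_straight(W(-138,-277,170),speed=.25)
hit=r.move_straight(W(-138,-279,105),speed=.12,max_force=15); print(hit)
hit=r.move_straight(W(-138,-280,80),speed=.04,max_force=12)
s=r.read_state(); print(hit,np.round(s["contact_force"],1),s["eef_pos"],inv(s["eef_pos"]),s["time_s"])
r.move_straight(W(-138,-280,200),speed=.25)
r.reach(W(-138,-240,330),Q)
for n in ("scene","top"):
    im,d=optics.get_image(n); m=optics.camera_model(n); np.savez(n+"1.npz",im=im,d=d,K=m["K"],R=m["R"],t=m["t"])
    c=im[130:300,150:350] if n=="top" else im[110:260,170:370]
    cv2.imwrite(f"pics/l2{n}.png",cv2.resize(c[:,:,::-1],None,fx=4,fy=4))
z=np.load("scene1.npz")
K,R,t=z["K"],z["R"],z["t"]
print(r.read_state()["time_s"])
E
```

```text
True
True [-0.8 -4.1  0.2] [ 0.42297515 -0.3191713   0.11571961] (np.float64(-137.74626306107447), np.float64(-283.9131986076612)) 6.475
7.6583
```

View pics/l2scene.png

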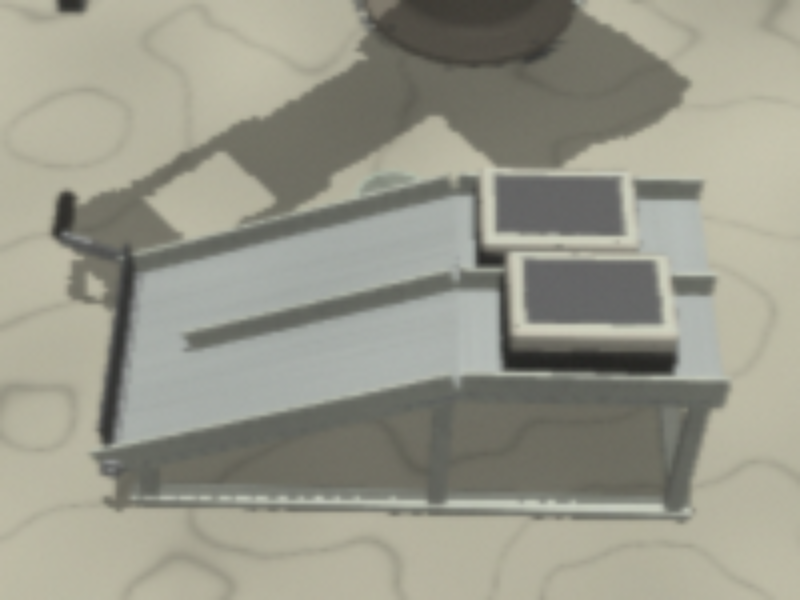

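View pics/l2top.png

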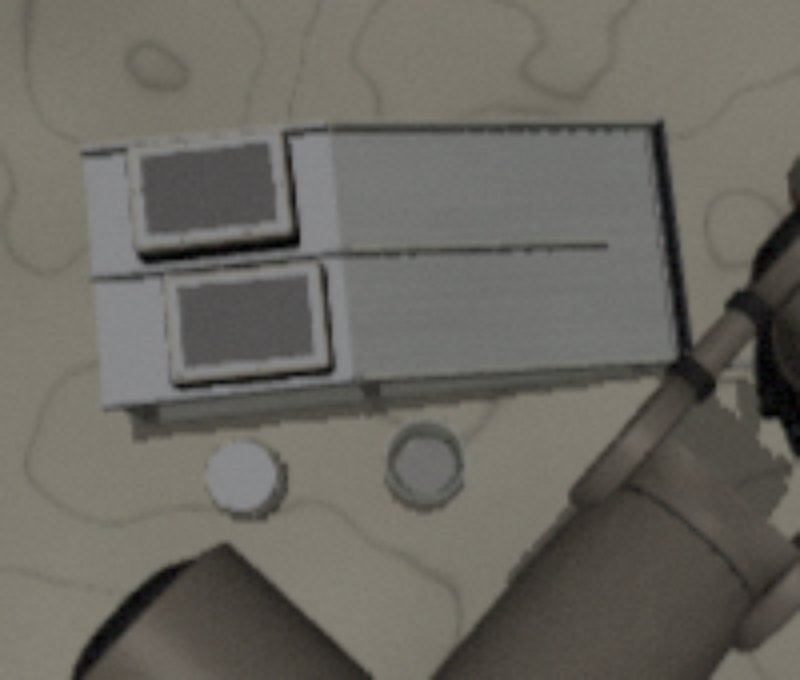

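The lever is at (65, 215) in the scene crop and the stop is past upright-ish, but the press ended early at tip z≈91 mm, about 155° elevation. The force limit probably tripped on a transient. I'll measure the grip and repeat the press.

```bash
python3 - <<'E'
from workcell import r, command_gripper, optics
from h import *
def grip():
    P,im,d=cloud("scene1.npz"); P=P*1000
    X=(P[...,:2]-O)@ex; Y=(P[...,:2]-O)@ey; Z=P[...,2]
    m=(d>0)&(im.astype(int).sum(-1)<150)&(X<-108)&(X>-160)&(Y<-190)&(Y>-310)&(Z>30)&(Z<150)
    yy,zz=np.median(Y[m]),np.median(Z[m]); print("grip surf n",m.sum(),np.median(X[m]),yy,zz,"top z95",np.percentile(Z[m],90),"elev",np.degrees(np.arctan2(zz-55,yy+210)))
grip()
r.move_straight(W(-138,-281,140),speed=.25)
for k,zz in enumerate((122,114,108,102,98,95,92)):
    hit=r.move_straight(W(-138,-281,zz),speed=.05,max_force=30); 
    s=r.read_state(); print(zz,hit,np.round(s["contact_force"],1),np.round(s["eef_pos"],4),round(s["time_s"],2))
    if hit or s["contact_force"][2]>10: break
r.move_straight(W(-138,-281,200),speed=.25)
r.reach(W(-138,-200,330),Q)
for n in ("scene","top"):
    im,d=optics.get_image(n); m=optics.camera_model(n); np.savez(n+"1.npz",im=im,d=d,K=m["K"],R=m["R"],t=m["t"])
    c=im[130:300,150:350] if n=="top" else im[110:260,170:370]
    cv2.imwrite(f"pics/l3{n}.png",cv2.resize(c[:,:,::-1],None,fx=4,fy=4))
grip(); print(r.read_state()["time_s"])
E
```

```text
grip surf n 13 -126.96061783850271 -269.83989417932776 93.23699745762923 top z95 96.40186642694798 elev 147.4218946852831
122 False [-0.2 -0.4  0.1] [ 0.4224 -0.3162  0.1219] 9.09
114 False [ 0.7 -2.1  1.7] [ 0.423  -0.3174  0.1142] 9.4
108 False [-0.5 -0.5 -0.6] [ 0.4218 -0.3155  0.1071] 9.67
102 False [ 0.3 -0.4 -0.1] [ 0.4221 -0.3159  0.1014] 9.93
98 False [ 0.5 -0.3 -0.4] [ 0.4224 -0.3163  0.0979] 10.18
95 False [-5.1  3.8 18. ] [ 0.4225 -0.3164  0.097 ] 10.43
grip surf n 12 -126.43131164253384 -275.3769296701472 73.66152844814812 top z95 75.22393929419616 elev 164.06886088224957
11.7583
```

View pics/l3scene.png

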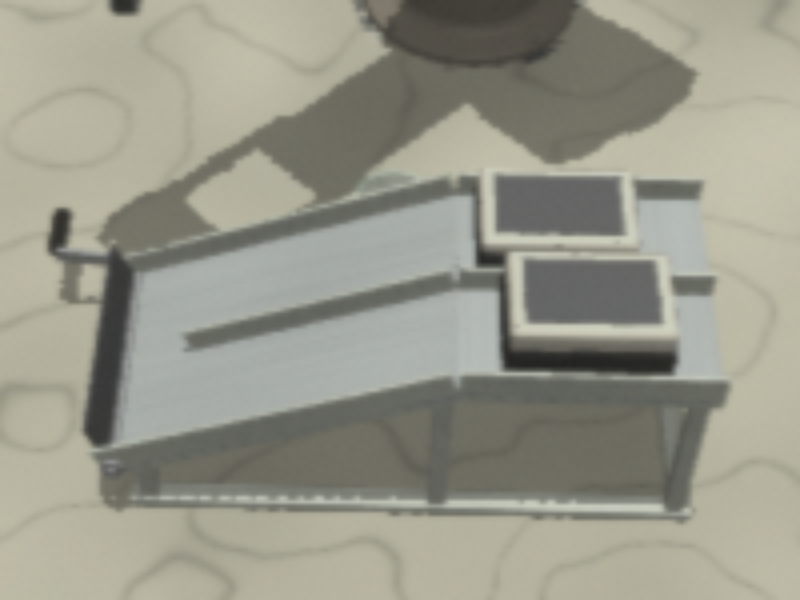

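The press met 18 N at tip z≈72 mm, which is where the grip's top should be with the stop fully up. The scene crop shows the plate standing square at (105, 350) and the lever nearly level. Now the tall box, in the far lane.

```bash
cat >> h.py <<'E'
def boxY(im_d, m, lane):
    im,d=im_d; d=d.astype(float); v,u=np.mgrid[:384,:512]; K=m["K"]
    c=np.stack([(u-K[0,2])/K[0,0]*d,(v-K[1,2])/K[1,1]*d,d],-1); P=((c-m["t"])@m["R"])*1000
    X=(P[...,:2]-O)@ex; Y=(P[...,:2]-O)@ey; Z=P[...,2]
    fl=np.where(Y>50,160,160+(Y-50)*np.tan(np.radians(22)))
    h=Z-fl
    k=(d>0)&(abs(X-lane)<36)&(Y>-205)&(Y<240)&(h>30)&(h<66)&(im.astype(int).sum(-1)>250) 
    k2=(d>0)&(abs(X-lane)<30)&(Y>-200)&(Y<240)&(h>30)&(h<66)
    if k2.sum()<30: return None
    return np.percentile(Y[k2],[2,50,98]).round(1)
E
cat > push.py <<'E'
import sys
from workcell import r, command_gripper, optics
from h import *
lane=float(sys.argv[1]); rear=float(sys.argv[2]); tag=sys.argv[3]
ms=optics.camera_model("scene")
def look(): return boxY(optics.get_image("scene"),ms,lane)
print("start",look())
r.reach(W(lane,rear+24,330),Q); command_gripper(.036)
r.move_straight(W(lane,rear+24,202),speed=.2)
print(r.read_state()["contact_force"].round(1) if hasattr(r.read_state()["contact_force"],'round') else r.read_state()["contact_force"])
off=61+11
c=58.
r.move_straight(W(lane,c+off,202),speed=.08,max_force=25)
print("c58",look(),r.read_state()["time_s"])
while c>40:
    c-=2; hit=r.move_straight(W(lane,c+off,202),speed=.04,max_force=25)
    b=look(); print(c,hit,b,np.round(r.read_state()["contact_force"],1),round(r.read_state()["time_s"],2))
    if hit or b is None or b[1]<40: break
im,d=optics.get_image("scene"); cv2.imwrite(f"pics/p{tag}.png",cv2.resize(im[80:260,150:370,::-1],None,fx=3.5,fy=3.5))
E
python3 push.py 48 202 tall
```

```text
start [ 85.7 142.3 200.2]
[ 1.3  0.2 -0.2]
c58 [ -1.2  71.8 120. ] 16.1333
56.0 False [ 21.6  72.  117.1] [-0.3 -0.4 -1.3] 16.43
54.0 False [ 23.8  71.2 113.1] [ 0.6 -0.7  0.2] 16.73
52.0 False [ -6.9  68.9 110.1] [-0.2 -0.2  0.1] 17.03
50.0 False [ -9.8  66.8 111.7] [ 1.2 -0.5  0.4] 17.33
48.0 False [ 24.   68.9 107.2] [-0.9  0.3 -0.3] 17.63
46.0 False [ 23.8  66.1 104.6] [ 0.  -0.5 -0.5] 17.93
44.0 False [-15.6  63.8 104.6] [ 0.6 -0.6  0.7] 18.23
42.0 False [ 20.9  63.8 102.5] [0.3 0.2 1.2] 18.53
40.0 False [ 24.3  63.5 101. ] [ 0.2 -0.   0. ] 18.83
```

View pics/ptall.png

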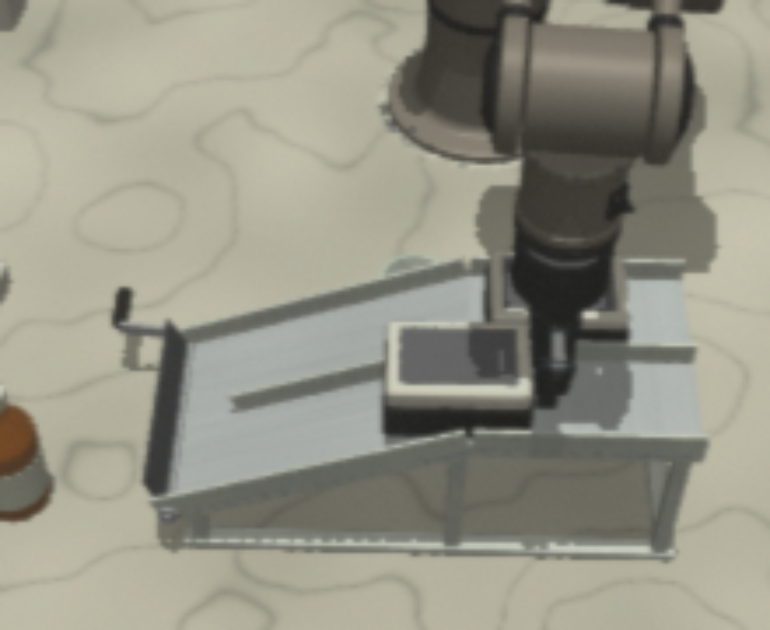

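The scene crop shows the tall box still level, its middle (about px 460) just at the brink (about px 468). The finger is thinner than I assumed, so I'll keep going in small steps with a better detector (lid height).

```bash
cat >> h.py <<'E'
def lid(im_d,m,lane,H):
    im,d=im_d; d=d.astype(float); v,u=np.mgrid[:384,:512]; K=m["K"]
    c=np.stack([(u-K[0,2])/K[0,0]*d,(v-K[1,2])/K[1,1]*d,d],-1); P=((c-m["t"])@m["R"])*1000
    X=(P[...,:2]-O)@ex; Y=(P[...,:2]-O)@ey; Z=P[...,2]
    k=(d>0)&(abs(X-lane)<36)&(Y>-205)&(Y<240)&(abs(Z-160-H)<5)
    return int(k.sum()), np.percentile(Y[k],[3,50,97]).round(1) if k.sum()>5 else None
E
cat > nudge.py <<'E'
import sys
from workcell import r, command_gripper, optics
from h import *
lane=float(sys.argv[1]); H=float(sys.argv[2]); tag=sys.argv[3]; n=int(sys.argv[4])
ms=optics.camera_model("scene")
def look(): return lid(optics.get_image("scene"),ms,lane,H)
n0,b=look(); print(n0,b)
y=inv(r.read_state()["eef_pos"])[1]
for i in range(n):
    y-=1.5; hit=r.move_straight(W(lane,y,202),speed=.04,max_force=25)
    k,b=look(); print(round(y,1),hit,k,b,round(r.read_state()["time_s"],2))
    if hit or k<.6*n0: break
im,d=optics.get_image("scene"); cv2.imwrite(f"pics/n{tag}.png",cv2.resize(im[80:260,150:370,::-1],None,fx=3.5,fy=3.5))
E
python3 nudge.py 48 56 tall 8
```

```text
744 [-14.   40.6  95.1]
110.5 False 751 [-16.3  38.1  93.9] 19.23
109.0 False 748 [-16.8  37.9  92.3] 19.53
107.5 False 751 [-19.2  35.1  90.5] 19.83
106.0 False 747 [-21.1  34.9  88.7] 20.13
104.5 False 13 [22.1 29.5 94. ] 20.43
```

View pics/ntall.png

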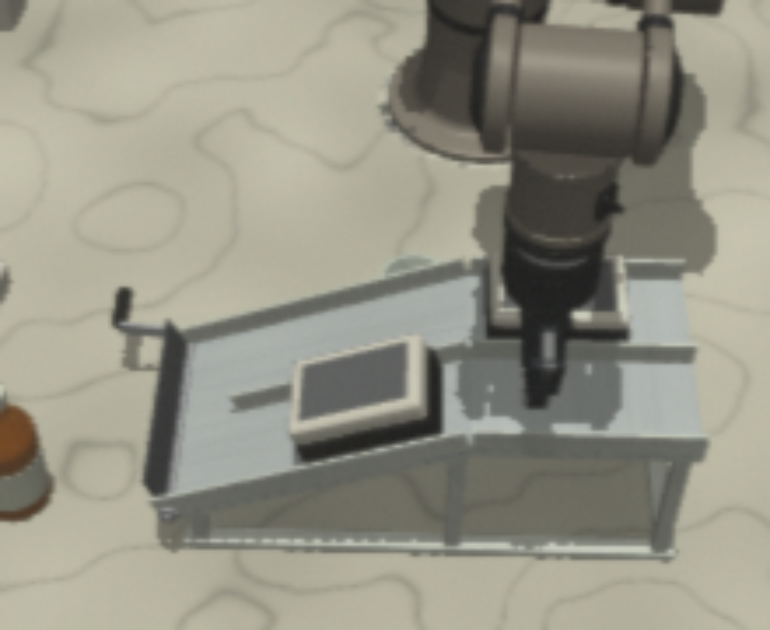

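The tall box has tipped and is sliding down the lane (310–440, 340–455), with the finger stopped behind at the deck edge. I'll retreat, then do the low box in the near lane.

```bash
python3 - <<'E'
from workcell import r, optics
from h import *
x,y=inv(r.read_state()["eef_pos"])
r.move_straight(W(48,y+15,215),speed=.2)
r.move_straight(W(48,y+40,300),speed=.25)
im,d=optics.get_image("scene"); cv2.imwrite("pics/a1.png",cv2.resize(im[80:260,150:370,::-1],None,fx=3.5,fy=3.5))
r.reach(W(-50,123.7+61+20,300),Q)
r.move_straight(W(-50,123.7+61+20,202),speed=.2)
print(r.read_state()["contact_force"])
print(r.move_straight(W(-50,114,202),speed=.08,max_force=25),r.read_state()["time_s"])
im,d=optics.get_image("scene"); cv2.imwrite("pics/a2.png",cv2.resize(im[80:260,150:370,::-1],None,fx=3.5,fy=3.5))
E
```

```text
[0.4044526  0.79220965 1.31553176]
False 23.75
```

View pics/a1.png

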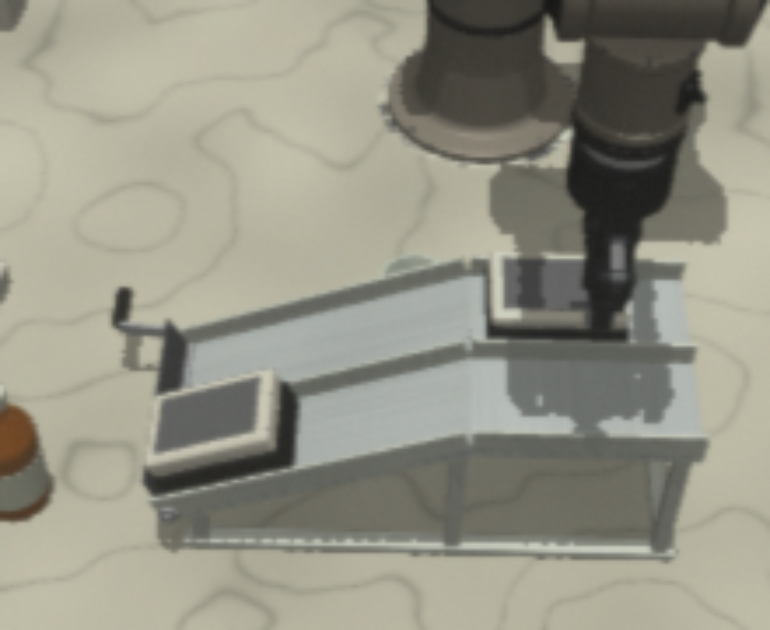

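View pics/a2.png

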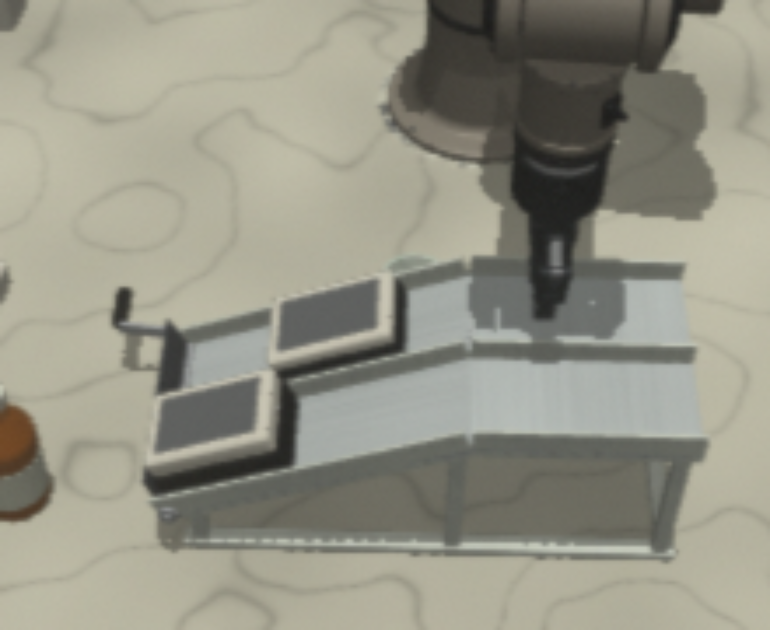

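The tall box rests against the stop (150–295, 370–490). The low box has also tipped and is already on the slope (272–405, 275–375), clear of the finger. I'll retreat and check the final rest.

```bash
python3 - <<'E'
from workcell import r, optics
from h import *
r.move_straight(W(-50,130,215),speed=.2)
r.move_straight(W(-50,150,320),speed=.25)
r.reach(W(-50,300,330),Q)
for n in ("scene","top"):
    im,d=optics.get_image(n); m=optics.camera_model(n); np.savez(n+"2.npz",im=im,d=d,K=m["K"],R=m["R"],t=m["t"])
    c=im[130:300,150:350] if n=="top" else im[80:260,150:370]
    cv2.imwrite(f"pics/f{n}.png",cv2.resize(c[:,:,::-1],None,fx=3.5,fy=3.5))
print(r.read_state()["time_s"])
P,im,d=cloud("scene2.npz"); P=P*1000; X=(P[...,:2]-O)@ex; Y=(P[...,:2]-O)@ey; Z=P[...,2]
Yb=Y; h=(Z-160-(Yb-50)*np.tan(np.radians(22)))*np.cos(np.radians(22))
for n,l in (("tall",49),("low",-49)):
    k=(d>0)&(abs(X-l)<34)&(Y>-200)&(Y<40)&(h>25)&(h<70)
    print(n,k.sum(),np.percentile(Y[k],[2,50,98]).round(1),"h",np.percentile(h[k],[10,50,90]).round(1))
    kk=k&(abs(h-np.median(h[k]))<4); print("slope",np.degrees(np.arctan(np.polyfit(Y[kk],Z[kk],1)[0])).round(1))
E
```

```text
25.375
tall 548 [-198.1 -149.7 -104.7] h [41.6 55.2 57.9]
slope 21.2
low 451 [-198.2 -151.1 -107.4] h [36.3 39.4 42.1]
slope 21.7
```

View pics/fscene.png

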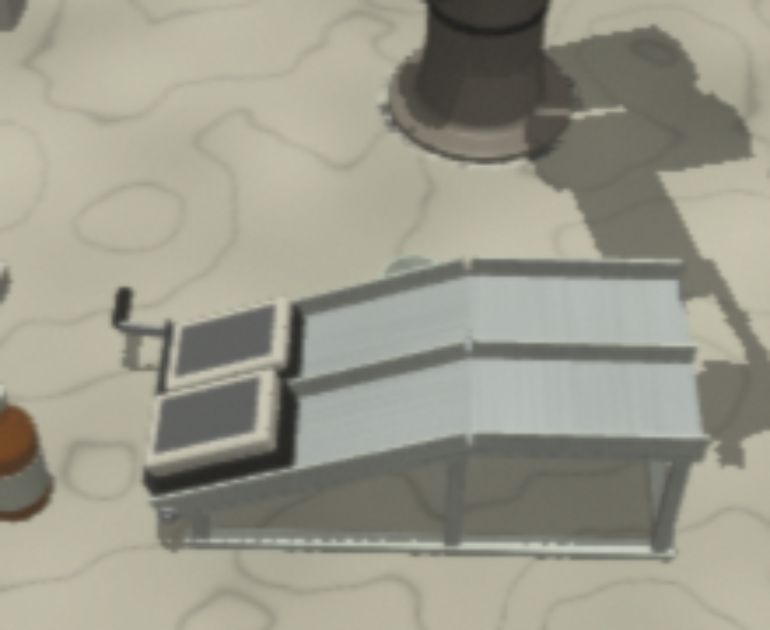

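View pics/ftop.png

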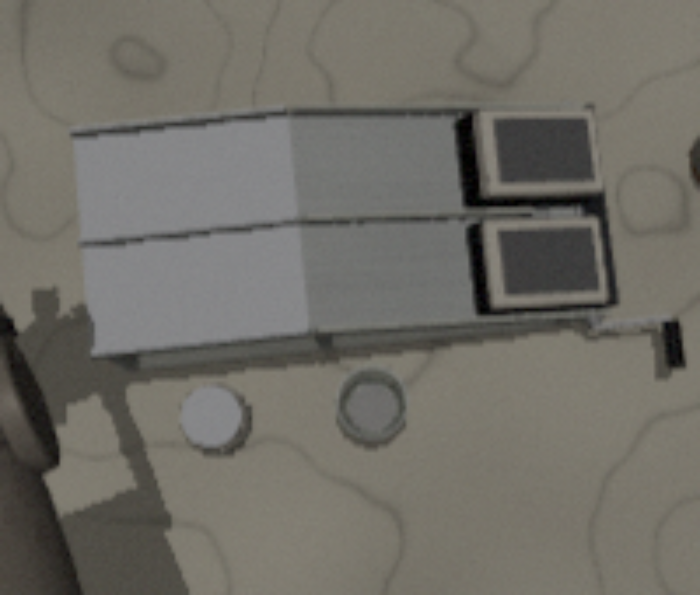

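Both boxes lie flat on the slope (21–22°, lid heights 55 and 39 mm above the floor) against the raised stop. The lever is nearly level at (120, 305) in the scene crop, and the jar and beaker are still in place. I'll check that nothing moves, then hand in.

```bash
python3 - <<'E'
from workcell import r, optics
from h import *
r.hold(.5)
im,d=optics.get_image("scene"); a=np.load("scene2.npz")["im"]; b=np.load("scene0.npz")["im"]
df=cv2.absdiff(im,a).max(-1)[130:230,180:360]; print("moved px",(cv2.medianBlur(df,5)>25).sum())
s=r.read_state(); print(s["time_s"],np.round(s["contact_force"],1))
cv2.imwrite("pics/end.png",cv2.resize(im[:,:,::-1],(800,600)))
r.finish_job()
E
```

```text
moved px 0
25.925 [-0.4  0.1 -0.1]
the job is handed in; nothing more can be done
```

View pics/end.png

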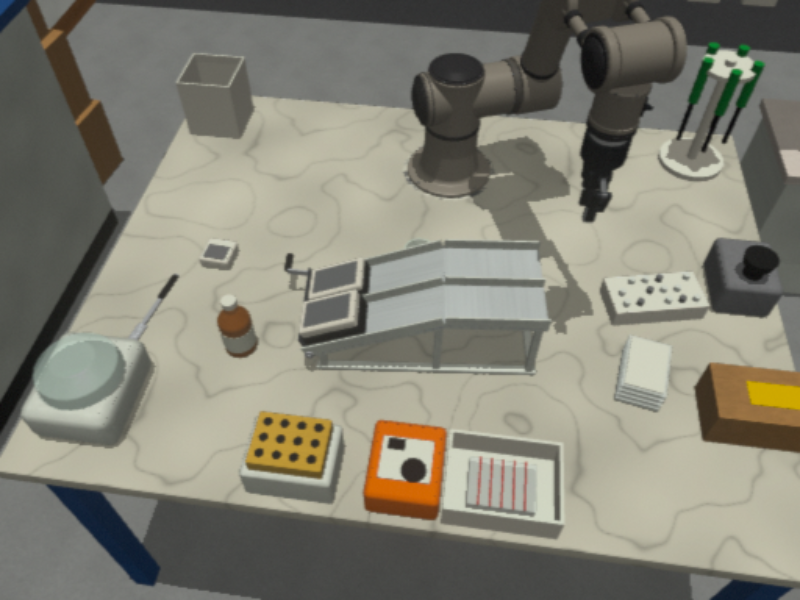

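The rack is loaded: the stop is fully up and both tip boxes lie flat on the slope against it. I handed the job in at about 25.9 s of the 58 s allowed.

- **Stop:** I pushed the lever over from its uphill side, then pressed it down. The first press ended early on the force limit, with the lever only at about 147–155°. The second met 18 N with the fingertip at 72 mm, the height expected at the end stop. A depth reading of the lever's angle gave 164° against the 172° expected. That reading came from only 12 pixels, so I went by the force, the height and the picture.
- **Boxes:** I nudged the tall box off the deck in small steps. It tipped about 10 mm later than my estimate and slid down by itself. The low box went off during its first push at 0.08 m/s, so that one was not done in small steps. The picture after that push shows it on the slope, well clear of the finger.
- **Final checks:** The lids slope at 21.2° and 21.7°, and both boxes are at the stop. No pixels in the rack area changed over the last half second. The robot was clear with no contact force. By eye, the bystanders are where they started.

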